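Unlock the small blender and hold it on its third speed

ROBOT

A 6-joint arm with a two-finger parallel gripper is mounted at the origin on a cart in front of the work surface, level with it; the furniture and walls round the work are solid. World frame = base frame: x ahead of the robot, y to its left, z up, the work surface at z = 0. Lengths are in m, angles in rad, forces in N, time in s.
With the tool pointing down it reaches from about 0.25 to 0.8 m from the base axis. Payload 8.5 kg.
Tool frame: the origin (TCP) lies midway between the tips of the shut fingers; the grasp point (between the pads) lies 19 mm behind it; z points along the fingers, y is the line along which they close (so a half turn about z gives the same grasp; the last joint's range is limited). The gripper opens to 85 mm and grips with 20 to 120 N. Pads are 22 mm wide; open, the fingers measure 114 mm over their backs; the gripper's body (76 mm by 85 mm) begins 54 mm behind the grasp point. The pads swing forward as they close: fully open they stand 13 mm farther back than shut.
Start: joints at [1.302, 0.238, -0.013, 1.319, 0, 1.571], TCP at [0.139, 0.506, 0.231] pointing down, gripper open.
Joint ranges: [-2.66, 2.66], [-1.03, 1.9], [-1.14, 1.46], [-1.82, 2.27], [-1.45, 1.34], [-3.14, 3.14]. Speed limits (rad/s): [2.22, 2.22, 2.79, 3.14, 3.14, 3.14].

INTERFACE

Orientations are given as a unit quaternion [w, x, y, z].
In Python, from cell import ctrl gives the robot as it stands.
- The arm moves only by the shell command python3 -m handwheel 'ROWS' [OPENING] [FORCE]. ROWS is JSON, a list of rows, each a list of 2 entries, a list of its own where there are three numbers: the shift along the world's x, y, z in m, then the turn, a rotation vector about the world's x, y, z in degrees. A call has 1 to 10 rows; each row shifts and turns the commanded pose from where the row before left it; what a row does not reach is not made up. A row lasts 1/8 s, in which the tool goes at most 62.5 mm and 10.7 degrees, less where a joint would pass 70% of its speed; a pose out of reach is approached as far as the arm can. A call is refused whole if a number of a shift passes 0.0625 or a number of a turn 10.7, either way. A call with a gripper value outside its range is refused whole. OPENING is the opening, from 0 (shut) to 1 (fully open), set as the call begins (- or left out, the last holds). The fingers move at their own pace and stop on an object; FORCE is the grip in N (left out, the last holds). Time passes only in rows, so rows that do not move let the fingers close. It gives the time, the measured TCP pose, the force, the opening and the grip force at its end, in the units of the state.
- ctrl.state(): the state, without advancing time (a new reading comes with each control period).
- ctrl.get_image(name): name is "scene" or "top"; returns a dict with "img" (384x512x3 uint8, red, green, blue), "fx", "fy", "cx", "cy" (pixels), "R" (3x3) and "t" (3): a world point X has camera coordinates R X + t. Camera axes: x right, y down, z forward; pixel columns grow to the right and rows downward; lengths in m; the calibration is good to about 2 mm. A picture is of the moment at which its call begins. There is no depth.
- ctrl.finish_job(): hands the job in; it is judged then, once.
The state is a dict: "clock": time; "joint_positions": joint angles; "dq": joint speeds; "effort": joint torques, N m; "tcp_pos": TCP position; "orientation": TCP orientation; "contact_force": force on the tool from outside, world axes, zero at the start; "moment": the same for the moment, N m; "opening": opening from 0.0 (shut) to 1.0 (fully open); "grasp_force": force on a finger pad.
Only numpy, scipy, OpenCV 4.12 (cv2) and the standard library are available. Lean on these libraries where they do the work, as an engineer would, in place of code of your own. Each camera call takes 0.05 s, during which the arm holds its last target. There are 200 camera calls.

TASK

Unlock the little blender: draw the red-headed locking pin up out of the dial's lug and park it upright in the notch of the orange clip on the blender's side, hanging by its collar, and let go of it. Then turn the spring-return dial clockwise past its first two clicks to the third, never on to the fourth, and hold it there against its spring: the program finishes while still holding it. Leave the things standing around undisturbed.

Things in the scene. Friction and masses are not known exactly. Their poses are not given: they have to be found in the camera images.
- base_unit: Blender base fixed to the worktop: white box, grey deck 50 mm high spanning x -55..165, y -55..85 mm. Origin on the worktop straight below the dial's axis; z up; x from the dial to the glass jar (axis at x 118, y 15 mm, foot radius 46 mm, lid top 151 mm above the worktop). Dots on the deck by the dial's pointer: white is home, then four orange ones, growing in size, one per click.
- dial (a joint): Black dial, vertical axis, rad, 0 at home, growing clockwise seen from above. Clicks at 0.35, 0.70, 1.05 (third) and 1.40 (fourth), stop at 1.45. The return spring (0.06 N m at home, 0.12 at the third click, with a ripple of 0.05 from the clicks) is stronger than the clicks: released, it always turns back home. Locked while the pin is in its bore.
- dial_grip (a point): On the dial's axis, 80 mm above the worktop: middle of its black bar grip, 14 mm wide, 46 mm long, 30 mm high (62 to 92 mm above the worktop), on a disc of 30 mm radius. At home the bar lies along base_unit's y, its pointer (white line) towards -y, the locking lug towards +y; the point's axes turn with the dial.
- bore (a point): Centre of the bore's mouth in the top of the lug at home, 62 mm from the dial's axis along base_unit's +y, 60 mm above the worktop. Bore about 11 mm wide through the 8 mm lug and on into the deck.
- lock_pin: Loose pin, 67 mm long, 35 to 70 g, upright. Origin at its lower tip, z up along it. Steel shank of 8 mm diameter, 34 mm long, tip tapered; steel collar of 20 mm diameter, 5 mm thick; red cylindrical head of 16 mm diameter, 28 mm high. At the start it stands in the bore, collar resting on the lug; 34 mm straight up frees it.
- pin_collar (a point): Centre of the underside of the pin's collar, 34 mm above the tip.
- pin_head (a point): Middle of the pin's red head, 53 mm above the tip: grip here.
- clip: Orange parking clip, 33 x 30 x 20 mm, fixed on the base's +y side; it may sit anywhere along that side. Origin under its centre, 30 mm above the worktop; axes as base_unit's.
- notch (a point): Where the parked pin's axis meets the clip's top face (50 mm above the worktop). The notch is a slot 13 mm wide along the clip's x, open at the top, the bottom and the outer (+y) side, its closed end 11 mm from this point towards -y. The collar rests on the top face, the shank hangs in the slot (its tip 16 mm above the worktop).
- teal_mug: Teal plastic mug, 86 x 110 x 80 mm. A bystander, loose; origin at its underside's centre. Leave it alone.
- garlic: Head of garlic, 50 mm. A bystander, loose; origin at its underside's centre. Leave it alone.
- matches: Small blue matchbox, 36 x 52 x 14 mm. A bystander, loose; origin at its underside's centre. Leave it alone.
- spice_jar: Spice jar with dark cap, 44 mm across, 96 mm tall. A bystander, loose; origin at its underside's centre. Leave it alone.
- pepper_mill: Pepper shaker with grey cap, 44 mm across, 90 mm tall. A bystander, loose; origin at its underside's centre. Leave it alone.
- spoon: Metal teaspoon lying flat, 132 mm long. A bystander, loose; origin at its underside's centre. Leave it alone.

How it is judged:
On the way, in this order (a step that is already met when the one before it is completed fails the run):
1. the pin is drawn clear of the bore, its tip above the lug, the dial still at home (z of lock_pin in the frame of bore above 0 m and value of joint dial below 0.12 rad), for 0.1 s.
2. the pin is parked in the clip's notch and let go, the dial still at home (horizontal distance between pin_collar and notch below 0.01 m and z of pin_collar in the frame of clip between 0.016 and 0.025 m and angle between lock_pin's own z axis and vertical below 0.2 rad and contact force between the fingers and lock_pin below 0.05 N and linear speed of lock_pin below 0.02 m/s and value of joint dial below 0.12 rad), for 0.3 s.
3. the dial is past the first click (value of joint dial above 0.35 rad).
4. the dial is past the second click (value of joint dial above 0.7 rad).
5. the dial is held at the third click (value of joint dial between 0.93 and 1.17 rad and contact force between the fingers and base_unit above 0.5 N), for 0.5 s.
At the end, for the whole second after the job is handed in: The pin hangs in the clip's notch: collar within 10 mm of the notch point in plan and within 5 mm of resting on the clip's top, upright within 0.2 rad, at rest and untouched. The dial is at the third click (1.05 rad, within 0.12), held there by the fingers (at least 0.5 N on it) (all of step 5 and horizontal distance between pin_collar and notch below 0.01 m and z of pin_collar in the frame of clip between 0.016 and 0.025 m and angle between lock_pin's own z axis and vertical below 0.2 rad and linear speed of lock_pin below 0.02 m/s and contact force between the fingers and lock_pin below 0.05 N); the arm keeps its last pose, push and grip.
It fails at once if the dial is turned beyond the third click towards the fourth (above 1.25 rad) (value of joint dial above 1.25 rad).
It fails at once if a bystander (mug, garlic, matchbox, spice jar, shaker or teaspoon) is pushed more than 30 mm (distance of any of teal_mug, garlic, matches, spice_jar, pepper_mill, spoon from where it was at the start of the episode above 0.03 m).
It also fails if it takes over 51 s, if anything falls off the work surface, if the arm or the gripper's body presses on something with over 40 N, if the wrist force passes 120 N, or if a joint passes its speed limit or range.

## Working session

There is one attempt and no reset: what is moved stays moved. The work goes in short steps, Python scripts to look and compute and a shell command to move; the robot and the scene stay as the last step left them, time stands still between calls to the robot, and variables do not carry over. Pictures are saved under pics/ and viewed, at most 10 in all, crops included, and the job is handed in when it is done.

```bash
ls; mkdir -p pics; python3 - <<'E'
from cell import ctrl
import cv2,numpy as np
print(ctrl.state())
for n in("scene","top"):
    d=ctrl.get_image(n);cv2.imwrite(f"pics/{n}0.png",d["img"][:,:,::-1])
    np.savez(f"{n}0.npz",**d); print(n,d["fx"],d["fy"],d["cx"],d["cy"],d["R"],d["t"],-np.array(d["R"]).T@d["t"])
E
```

```text
pics
{'clock': 0.0, 'joint_positions': array([ 1.30202142e+00,  2.38800826e-01, -1.42020052e-02,  1.31917912e+00,
       -7.37398336e-07,  1.57075295e+00]), 'dq': array([-4.71765696e-04,  1.24628172e-03,  2.48224562e-04,  6.24195290e-04,
       -7.32762092e-05, -1.39632588e-03]), 'effort': array([ 7.64683755e-04, -5.38785195e+01,  3.46433544e+01,  1.85769779e-02,
       -4.55811585e-05,  1.17925407e-05]), 'tcp_pos': array([0.13931368, 0.50578571, 0.23068743]), 'orientation': array([-9.24744538e-05,  1.33961789e-01,  9.90986256e-01, -6.86610410e-04]), 'contact_force': array([ 0.16640265,  0.59811199, -0.737877  ]), 'moment': array([0.00079663, 0.03274869, 0.01363355]), 'grasp_force': 0.0, 'opening': 0.9981094912033934}
scene 363.01220451720616 363.01220451720616 257.35249665732545 188.7365319733132 [[ 0.53447717 -0.84517853 -0.00272011]
 [-0.63567872 -0.39986774 -0.66031686]
 [ 0.55699795  0.3546534  -0.75098219]] [-0.4188685   0.28837795  0.70372372] [ 0.01521871 -0.48828363  0.71776543]
top 459.7861277211033 459.7861277211033 253.41475912657577 193.14419857504706 [[-0.02477156 -0.99963897  0.01040693]
 [-0.9857828   0.02269498 -0.16648486]
 [ 0.16618857 -0.01438306 -0.98598909]] [-0.17018973  0.4835362   0.96014908] [ 0.31288001 -0.16729224  1.02896913]
```

View pics/scene0.png

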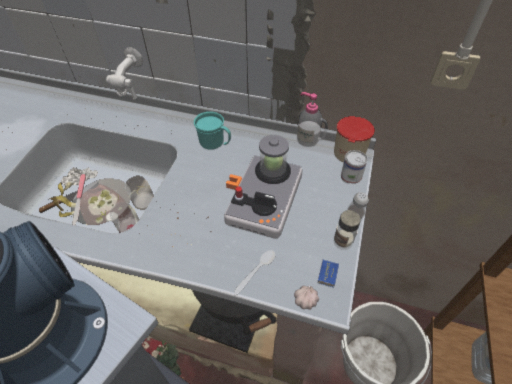

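View pics/top0.png

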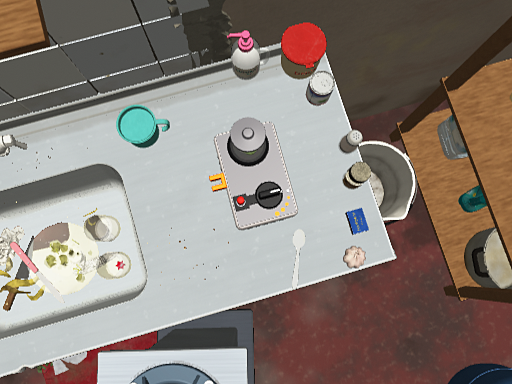

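The scene view shows the blender around (262,190), and the top view around (256,172). In the top view the dial is at (268,195), the red pin at (241,201) and the orange clip at (218,182). Next I'll zoom in and measure by colour.

```bash
cat > h.py <<'E'
import cv2,numpy as np
from cell import ctrl
def grab(n,tag):
    d=ctrl.get_image(n);np.savez(f"{n}{tag}.npz",**d);return d
def ld(n,tag): return dict(np.load(f"{n}{tag}.npz"))
def ray(d,u,v):
    r=d["R"].T@np.array([(u-d["cx"])/d["fx"],(v-d["cy"])/d["fy"],1.]);return -d["R"].T@d["t"],r
def plane(d,uv,z):
    c,r=ray(d,*uv);return c+r*(z-c[2])/r[2]
def tri(d1,p1,d2,p2):
    a,r=ray(d1,*p1);b,s=ray(d2,*p2)
    k=np.linalg.lstsq(np.c_[r,-s],b-a,rcond=None)[0]
    P,Q=a+k[0]*r,b+k[1]*s;return (P+Q)/2,np.linalg.norm(P-Q)
def proj(d,X):
    c=d["R"]@X+d["t"];return np.array([d["fx"]*c[0]/c[2]+d["cx"],d["fy"]*c[1]/c[2]+d["cy"]])
def blobs(d,lo,hi,roi,amin=6):
    x0,y0,x1,y1=roi;h=cv2.cvtColor(np.ascontiguousarray(d["img"][y0:y1,x0:x1]),cv2.COLOR_RGB2HSV)
    m=cv2.inRange(h,lo,hi);n,l,s,c=cv2.connectedComponentsWithStats(m)
    return [(c[i]+[x0,y0],s[i,:2]+[x0,y0],s[i,2:4],s[i,4]) for i in range(1,n) if s[i,4]>=amin]
E
python3 - <<'E'
from h import *
np.set_printoptions(precision=4,suppress=True)
R={}
for n,roi in(("scene",(215,160,310,245)),("top",(200,105,310,240))):
    d=ld(n,0);print(n)
    print("red"); [print(b) for b in blobs(d,(0,150,60),(5,255,255),roi)+blobs(d,(172,150,60),(180,255,255),roi)]
    print("or"); [print(b) for b in blobs(d,(7,120,120),(25,255,255),roi,2)]
    x0,y0,x1,y1=roi;cv2.imwrite(f"pics/{n}crop.png",cv2.resize(d["img"][y0:y1,x0:x1,::-1],None,fx=4,fy=4,interpolation=cv2.INTER_CUBIC) if n=="top" else cv2.resize(d["img"][y0:y1,x0:x1,::-1],None,fx=6,fy=6,interpolation=cv2.INTER_CUBIC))
E
```

```text
scene
red
(array([237.7619, 188.6667]), array([235, 187]), array([6, 5], dtype=int32), np.int32(21))
or
(array([233.8636, 180.5364]), array([226, 175]), array([16, 12], dtype=int32), np.int32(110))
(array([278.3333, 215.3333]), array([278, 215]), array([2, 2], dtype=int32), np.int32(3))
(array([260.8182, 220.8182]), array([259, 219]), array([4, 4], dtype=int32), np.int32(11))
(array([273.5, 218.5]), array([273, 218]), array([2, 2], dtype=int32), np.int32(4))
(array([267.5, 220.5]), array([266, 220]), array([4, 2], dtype=int32), np.int32(8))
top
red
(array([240.1087, 199.6304]), array([237, 196]), array([7, 8], dtype=int32), np.int32(46))
or
(array([218.5125, 181.125 ]), array([209, 173]), array([18, 18], dtype=int32), np.int32(160))
(array([288.1667, 197.1667]), array([287, 196]), array([3, 3], dtype=int32), np.int32(6))
(array([286.5, 203.8]), array([285, 203]), array([4, 3], dtype=int32), np.int32(10))
(array([282.5   , 209.2857]), array([281, 208]), array([4, 4], dtype=int32), np.int32(14))
(array([276.75 , 213.375]), array([275, 212]), array([5, 4], dtype=int32), np.int32(16))
```

View pics/topcrop.png

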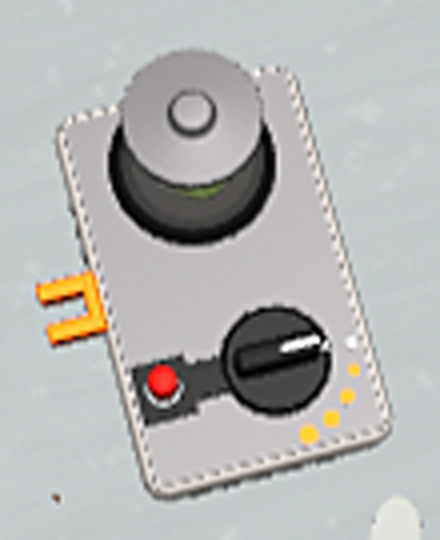

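View pics/scenecrop.png

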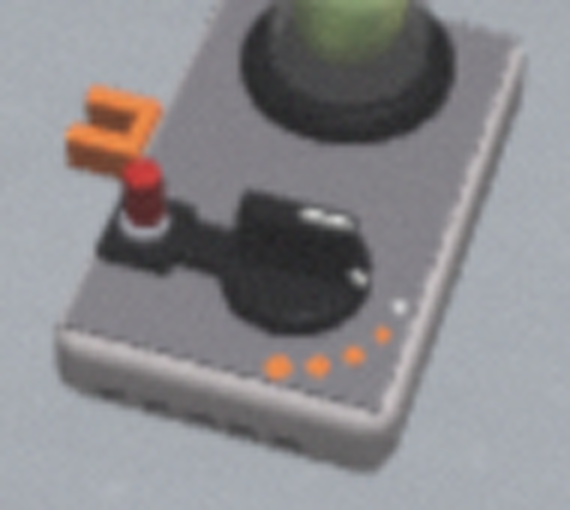

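The top crop shows the white dot at (351,341) and the orange dots running clockwise below it. The pin head is at (162,380), and the clip is open to the left with its slot centred near (65,310). Next I'll fit the base frame from the dots and check it against the pin and the clip.

```bash
python3 - <<'E'
from h import *
np.set_printoptions(precision=4,suppress=True)
T=ld("top",0);S=ld("scene",0)
print("pin tri",tri(T,(240.1,199.0),S,(237.8,188.2)), plane(T,(240.1,199.6),.091))
wt=min(blobs(T,(0,0,200),(180,60,255),(284,186,292,194),1),key=lambda b:-b[3])[0];print("white",wt)
def fit(d,px,th):
    P=np.array([plane(d,p,.05)[:2] for p in px]);A=[];b=[]
    for p,t in zip(P,th):   # dot dir = base -y turned clockwise: (-sin t,-cos t) in base; R(psi)
        x,y=-np.sin(t),-np.cos(t)
        A+= [[1,0,x,-y],[0,1,y,x]];b+=list(p)
    k,*_=np.linalg.lstsq(np.array(A),np.array(b),rcond=None)
    print("dial axis",k[:2],"r",np.hypot(*k[2:]),"psi",np.degrees(np.arctan2(k[3],k[2])),"res mm",(np.array(A)@k-b)*1e3)
    return k
o=[(288.17,197.17),(286.5,203.8),(282.5,209.29),(276.75,213.38)]
k=fit(T,[wt]+o,[0,.35,.7,1.05,1.4]); fit(T,o,[.35,.7,1.05,1.4])
fit(S,[(278.33,215.33),(273.5,218.5),(267.5,220.5),(260.8,220.8)],[.35,.7,1.05,1.4])
# check: deck outline mapped to the base frame with guess
psi=np.arctan2(k[3],k[2]);Rb=np.array([[np.cos(psi),-np.sin(psi)],[np.sin(psi),np.cos(psi)]])
B=lambda uv,z:1e3*Rb.T@(plane(T,uv,z)[:2]-k[:2])
print("pin in base mm",B((240.1,199.6),.091),"expect 0,62")
C=lambda x,y:(200+(x-1.5)/4,105+(y-1.5)/4)
for nm,p in dict(corner_mm=(150,490),corner_mp=(388,430),corner_pm=(62,130),corner_pp=(290,72),tip1=(38,283),tip2=(50,343),slotend=(87,304),wall_a=(98,272),wall_b=(106,328),disc=(276,359)).items(): print(nm,B(C(*p),.062 if nm=='disc' else .05))
# clip mask in base frame
h=cv2.cvtColor(T["img"],cv2.COLOR_RGB2HSV);m=cv2.inRange(h,(7,120,120),(25,255,255))
for v in range(172,192): print(v,' '.join('%3d'%h[v,u,2] if m[v,u] else '  .' for u in range(206,230)))
E
```

```text
pin tri (array([ 0.4592, -0.1527,  0.0892]), np.float64(0.0011857055701843717)) [ 0.4581 -0.1532  0.091 ]
white [288.7917 189.4167]
dial axis [ 0.4744 -0.2135] r 0.044599254092732986 psi 11.767768605779072 res mm [-0.8077  1.159   0.6198 -1.2939  0.2371 -0.5514 -0.233   0.0528  0.1838
  0.6335]
dial axis [ 0.4724 -0.2137] r 0.04301825092622991 psi 13.375740890781689 res mm [ 0.0498 -0.0627  0.0632  0.1059 -0.2315  0.0351  0.1185 -0.0783]
dial axis [ 0.4725 -0.2143] r 0.04301478378171602 psi 13.600497075517891 res mm [ 0.2892  0.2646 -0.3561 -0.2727 -0.2593 -0.0232  0.3261  0.0313]
pin in base mm [-3.6506 62.3845] expect 0,62
corner_mm [-53.7469  81.137 ]
corner_mp [-51.3094 -50.3798]
corner_pm [150.8709  84.1539]
corner_pp [154.9595 -46.0611]
tip1 [ 69.8001 115.2962]
tip2 [ 36.0213 116.0191]
slotend [52.4502 91.9218]
wall_a [68.4007 82.2582]
wall_b [37.2181 84.7869]
disc [-1.9567  0.1371]
172   .   .   .   .   .   .   .   .   .   .   .   .   .   .   .   .   .   .   .   .   .   .   .   .
173   .   .   .   .   .   .   .   .   .   .   .   .   .   .   . 250 253 223   .   .   .   .   .   
[... 1101 characters left out ...]

185   .   .   .   .   .   .   .   .   .   . 248 253 255 255 255 254 253 253 254 255 200   .   .   .
186   .   .   .   .   .   . 251 248 255 255 255 254 253 254 254 255 255 255 255 255 246   .   .   .
187   .   .   .   .   .   . 255 255 254 253 254 255 255 255 255 255 255 249 249 217 186   .   .   .
188   .   .   .   .   .   . 255 255 255 255 255 255 255 252 245 225   .   .   .   .   .   .   .   .
189   .   .   .   .   .   . 255 255 255 252 246 234   .   .   .   .   .   .   .   .   .   .   .   .
190   .   .   .   .   .   .   . 246   .   .   .   .   .   .   .   .   .   .   .   .   .   .   .   .
191   .   .   .   .   .   .   .   .   .   .   .   .   .   .   .   .   .   .   .   .   .   .   .   .
```

```bash
python3 - <<'E'
from h import *
np.set_printoptions(precision=4,suppress=True)
T=ld("top",0);psi=np.radians(13.3);ax=np.array([.4725,-.2140]);Rb=np.array([[np.cos(psi),-np.sin(psi)],[np.sin(psi),np.cos(psi)]])
B=lambda uv,z:1e3*Rb.T@(plane(T,uv,z)[:2]-ax)
for nm,uv in dict(arm1up=(214,174.8),arm2up=(214,185.1),tip1=(208.7,177),tip2=(211.6,188),end=(221.0,181.3),outer=(224.6,181)).items(): print(nm,B(uv,.05))
print("pin",B((240.1,199.6),.091),"disc",B((200+(276-1.5)/4,105+(359-1.5)/4),.062))
S=ld("scene",0);print("scene clip:")
h=cv2.cvtColor(S["img"],cv2.COLOR_RGB2HSV);m=cv2.inRange(h,(7,120,100),(25,255,255))
for v in range(173,189): print(v,' '.join('%3d'%h[v,u,2] if m[v,u] else '  .' for u in range(224,244)))
E
```

```text
arm1up [ 73.393 102.897]
arm2up [ 51.3014 108.3651]
tip1 [ 71.5565 115.1891]
tip2 [ 46.4192 114.9126]
end [55.6106 91.6844]
outer [54.2871 83.9773]
pin [-0.0188 62.5097] disc [0.0101 0.2393]
scene clip:
173   .   .   .   .   .   .   .   .   .   .   .   .   .   .   .   .   .   .   .   .
174   .   .   .   .   .   .   .   .   .   .   .   .   .   .   .   .   .   .   .   .
175   .   .   .   .   .   . 225 229 228 224 219   .   .   .   .   .   .   .   .   .
176   .   .   .   .   .   . 219 227 227 231 230 228 227 223 220   .   .   .   .   .
177   .   .   .   .   .   . 155 163 176 199 220 226 229 230 231 229 225   .   .   .
178   .   .   .   .   .   . 116 120 125 137 150 163 178 200 226 233 227 196   .   .
179   .   .   .   .   .   .   . 115 112 114 111 115 131 171 227 231 220   .   .   .
180   .   .   .   .   .   . 129 121 116 112 111 112 137 197 231 226 197   .   .   .
181   .   .   . 224 225 221 211 183 161 138 130 125 160 224 229 221   .   .   .   .
182   .   . 218 227 230 230 231 226 220 218 210 191 204 228 225 193   .   .   .   .
183   .   . 164 175 197 219 227 230 230 230 231 227 227 230 220   .   .   .   .   .
184   .   .   . 127 137 153 164 176 199 220 227 230 230 226 190   .   .   .   .   .
185   .   .   . 114 115 112 117 126 137 153 162 178 197 208 183   .   .   .   .   .
186   .   .   . 115 112 110 112 112 115 115 119 127 150   .   .   .   .   .   .   .
187   .   .   .   .   . 113 113 112 115 112 116   .   .   .   .   .   .   .   .   .
188   .   .   .   .   .   .   .   .   .   . 114   .   .   .   .   .   .   .   .   .
```

```bash
python3 -m handwheel '[[[0.02,-0.041,0],[0,0,-7.66]],[[0.02,-0.041,0],[0,0,-7.66]],[[0.02,-0.041,0],[0,0,-7.66]],[[0.02,-0.041,0],[0,0,-7.66]],[[0.02,-0.041,0],[0,0,-7.66]],[[0.02,-0.041,0],[0,0,-7.66]],[[0.02,-0.041,0],[0,0,-7.66]],[[0.02,-0.041,0],[0,0,-7.66]]]' 1 40
python3 -m handwheel '[[[0.02,-0.041,-0.01],[0,0,0]],[[0.02,-0.041,-0.01],[0,0,0]],[[0.02,-0.041,-0.01],[0,0,0]],[[0.02,-0.041,-0.01],[0,0,0]],[[0.02,-0.041,-0.01],[0,0,0]],[[0.02,-0.041,-0.01],[0,0,0]],[[0.02,-0.041,-0.01],[0,0,0]],[[0.019,-0.041,-0.01],[0,0,0]],[[0,0,0],[0,0,0]],[[0,0,0],[0,0,0]]]'
```

```text
clock: 1.1
tcp_pos: [0.2997, 0.1767, 0.2312]
orientation: [0.0, 0.622, 0.783, 0.0]
contact_force: [0.0, 0.1, 0.1]
opening: 0.997
grasp_force: 0.0
clock: 2.35
tcp_pos: [0.4577, -0.1496, 0.1509]
orientation: [-0.001, 0.621, 0.784, -0.0]
contact_force: [0.2, 0.5, -0.3]
opening: 0.998
grasp_force: 0.0
```

```bash
python3 -m handwheel '[[[0.0005,-0.004,-0.02],[0,0,0]],[[0,0,-0.02],[0,0,0]],[[0,0,-0.02],[0,0,0]],[[0,0,-0.02],[0,0,0]],[[0,0,-0.004],[0,0,0]],[[0,0,0],[0,0,0]],[[0,0,0],[0,0,0]]]'
python3 -m handwheel '[[[0,0,0],[0,0,0]],[[0,0,0],[0,0,0]],[[0,0,0],[0,0,0]],[[0,0,0],[0,0,0]],[[0,0,0],[0,0,0]],[[0,0,0],[0,0,0]],[[0,0,0],[0,0,0]],[[0,0,0],[0,0,0]]]' 0 40
```

```text
clock: 3.22
tcp_pos: [0.4594, -0.1538, 0.0682]
orientation: [0.001, 0.62, 0.784, 0.0]
contact_force: [-0.0, 0.3, 0.2]
opening: 1.0
grasp_force: 0.0
clock: 4.22
tcp_pos: [0.4589, -0.1539, 0.0673]
orientation: [0.0, 0.62, 0.784, -0.0]
contact_force: [-1.7, -0.7, 2.9]
opening: 0.171
grasp_force: 38.9
```

```bash
python3 -m handwheel '[[[0,0,0.008],[0,0,0]],[[0,0,0.008],[0,0,0]],[[0,0,0.008],[0,0,0]],[[0,0,0.008],[0,0,0]],[[0,0,0.01],[0,0,0]],[[0,0,0.01],[0,0,0]],[[0,0,0.01],[0,0,0]],[[0,0,0],[0,0,0]],[[0,0,0],[0,0,0]],[[0,0,0],[0,0,0]]]'
python3 - <<'E'
from h import *
np.set_printoptions(precision=4,suppress=True)
for n in("scene","top"):
    d=grab(n,1)
    i=d["img"][130:240,200:310,::-1];cv2.imwrite(f"pics/{n}1.png",cv2.resize(i,None,fx=5,fy=5,interpolation=cv2.INTER_CUBIC))
E
```

```text
clock: 5.48
tcp_pos: [0.4586, -0.1538, 0.1289]
orientation: [-0.0, 0.62, 0.784, -0.0]
contact_force: [0.4, 0.4, -0.7]
opening: 0.174
grasp_force: 39.0
```

View pics/scene1.png

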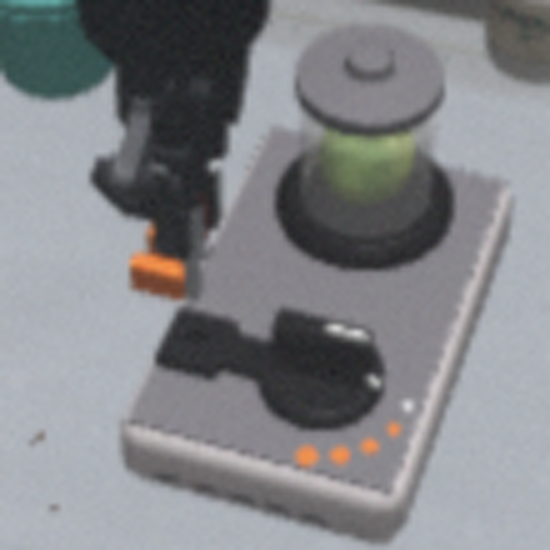

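The pin is out of the bore and vertical, with its tip near crop (192,293), and the dial is still at home. I'll check the tip against prediction.

```bash
python3 - <<'E'
from h import *
np.set_printoptions(precision=4,suppress=True)
S=ld("scene",1)
for z in(.088,.1,.122): print(z,proj(S,np.array([.4584,-.1537,z])))
g=cv2.cvtColor(S["img"],cv2.COLOR_RGB2GRAY)
for v in range(178,192): print(v,' '.join('%3d'%g[v,u] for u in range(228,248)))
S0=ld("scene",0);psi=np.radians(13.3);Rb=np.array([[np.cos(psi),-np.sin(psi)],[np.sin(psi),np.cos(psi)]])
B=lambda uv:1e3*Rb.T@(plane(S0,uv,.05)[:2]-[.4725,-.2140])
for n,p in dict(arm1tipcorner_px=(229.6,174.6),arm2tipcorner_px=(226.6,180.6),arm2_outer=(225.5,183),clip_end=(236.6,180)).items(): print(n,B(p))
E
```

```text
0.088 [238.2161 188.8814]
0.1 [237.9939 185.4151]
0.122 [237.5738 178.8605]
178 168 125  80  54  51  49  47  47  46  52  72  90 100 136 156 145 134 135 135 132
179 168 134  84  62  51  50  51  44  43  51  67  88 104 133 125 136 134 133 136 131
180 160 137  95  78  62  52  49  49  43  52  77  87 100 113 120 131 134 135 135 131
181 165 155 147 126 103  86  77  71  53  62  82  89  98 112 128 133 134 134 134 134
182 163 163 160 156 152 151 143 124  97  84  89 101 131 133 135 134 135 135 135 136
183 135 150 156 164 163 161 164 152 128  92  88  99 131 133 138 136 134 134 135 136
184  95 108 111 124 139 151 162 158 132  92  86  94 118 133 136 135 136 136 134 135
185  80  83  81  91  95 104 116 121 116  90  86  94 114 134 135 136 133 131 135 133
186  78  80  80  81  81  80  86  88  93  85  85  93 113 132 131 136 134 132 137 135
187  90  90  84  79  79  78  80  81  81  84  89  93 114 132 134 134 133 134 133 133
188 136 133 104  94  91  91  80  80  82  87  85  97 119 132 137 135 135 134 135 136
189 166 167 158 153 135 131 108 102 106 107  97 102 131 135 135 138 134 134 135 134
190 176 175 176 176 169 168 159 156 151 130 120 127 136 135 138 133 138 135 134 133
191 178 177 177 180 177 177 170 145 116 103 111 128 135 134 136 138 135 135 135 138
arm1tipcorner_px [ 68.8038 113.4082]
arm2tipcorner_px [ 47.1664 112.7831]
arm2_outer [ 38.77  112.303]
clip_end [57.1539 89.8629]
```

```bash
python3 - <<'E'
from h import *
psi=np.radians(13.3);Rb=np.array([[np.cos(psi),-np.sin(psi)],[np.sin(psi),np.cos(psi)]])
W=lambda x,y:np.r_[np.array([.4725,-.2140])+Rb@np.array([x,y])*1e-3,.05]
for n in("top","scene"):
    d=ld(n,0);im=d["img"].astype(np.float32)
    def prof(pts):
        p=np.array([proj(d,W(*q)) for q in pts],np.float32)
        v=cv2.remap(im,p[:,0].reshape(1,-1),p[:,1].reshape(1,-1),cv2.INTER_LINEAR)[0];return v
    xs=np.arange(32,84,1.5);ys=np.arange(80,124,1.5)
    a=np.mean([prof([(x,y) for x in xs]) for y in(100,103,106,109)],0)
    print(n,"along x: x:R-B/R");print(' '.join(f"{x:.0f}:{v[0]-v[2]:.0f}/{v[0]:.0f}" for x,v in zip(xs,a)))
    a=np.mean([prof([(x,y) for y in ys]) for x in(54,56,58)],0)
    print("slot along y");print(' '.join(f"{x:.0f}:{v[0]-v[2]:.0f}/{v[0]:.0f}" for x,v in zip(ys,a)))
E
```

```text
top along x: x:R-B/R
32:-6/197 34:-8/199 35:-12/203 36:-6/193 38:12/151 40:43/99 41:134/147 42:209/243 44:200/255 46:197/255 47:207/254 48:223/254 50:184/246 52:72/224 53:3/199 54:-18/192 56:-12/197 58:-12/201 59:-4/191 60:17/152 62:46/103 64:114/124 65:199/226 66:204/254 68:198/255 70:205/254 71:220/254 72:201/249 74:99/233 76:14/207 77:-19/192 78:-13/195 80:-8/196 82:-7/196 83:-6/196
slot along y
80:-7/193 82:52/227 83:155/239 84:211/249 86:207/254 88:203/254 89:220/254 90:168/222 92:37/171 94:-21/186 95:-18/194 96:-16/192 98:-16/195 100:-16/197 101:-15/198 102:-12/199 104:-8/196 106:-14/192 107:-16/196 108:-16/198 110:-14/198 112:-9/198 113:-7/196 114:-11/196 116:-9/196 118:-7/196 119:-6/196 120:-7/196 122:-7/195 124:-7/195
scene along x: x:R-B/R
32:50/120 34:55/117 35:59/118 36:69/127 38:87/146 40:109/171 41:132/198 42:148/219 44:154/228 46:151/228 47:143/221 48:124/203 50:96/175 52:71/146 53:58/129 54:52/121 56:54/118 58:59/118 59:68/124 60:84/139 62:103/162 64:127/192 65:145/216 66:151/226 68:148/228 70:133/225 71:107/216 72:71/201 74:35/185 76:8/174 77:-4/169 78:-8/168 80:-10/167 82:-12/167 83:-12/167
slot along y
80:69/183 82:107/199 83:140/216 84:154/226 86:156/228 88:148/220 89:127/192 90:99/156 92:79/132 94:68/118 95:65/114 96:65/113 98:64/113 100:65/115 101:65/116 102:65/116 104:64/117 106:61/118 107:54/119 108:40/127 110:25/137 112:9/150 113:-3/160 114:-8/164 116:-10/165 118:-10/166 119:-10/165 120:-11/166 122:-11/167 124:-10/168
```

```bash
python3 -m handwheel '[[[0.0076,0.0087,0],[0,0,0]],[[0.0076,0.0087,0],[0,0,0]],[[0.0076,0.0087,0],[0,0,0]],[[0.0076,0.0087,0],[0,0,0]],[[0.0076,0.0087,0],[0,0,0]],[[0.0077,0.0087,0],[0,0,0]],[[0,0,0],[0,0,0]],[[0,0,0],[0,0,0]],[[0,0,0],[0,0,0]]]'
python3 -m handwheel '[[[0,0,-0.008],[0,0,0]],[[0,0,-0.008],[0,0,0]],[[0,0,-0.008],[0,0,0]],[[0,0,0],[0,0,0]],[[0,0,0],[0,0,0]]]'
python3 - <<'E'
from h import *
for n in("scene","top"):
    d=grab(n,2)
    i=d["img"][140:220,190:290,::-1];cv2.imwrite(f"pics/{n}2.png",cv2.resize(i,None,fx=6,fy=6,interpolation=cv2.INTER_CUBIC))
S=d=ld("scene",2)
for z in(.064,.098): print(z,proj(S,np.array([.5043,-.1017,z])))
E
```

```text
clock: 6.7
tcp_pos: [0.5044, -0.1019, 0.1293]
orientation: [-0.0, 0.62, 0.784, -0.0]
contact_force: [-0.3, -0.2, -0.5]
opening: 0.174
grasp_force: 39.0
clock: 7.32
tcp_pos: [0.5047, -0.1017, 0.1053]
orientation: [-0.0, 0.62, 0.784, -0.0]
contact_force: [-0.1, -0.1, -1.7]
opening: 0.17
grasp_force: 39.0
0.064 [231.73321493 175.11538778]
0.098 [230.94720726 165.40321354]
```

View pics/scene2.png

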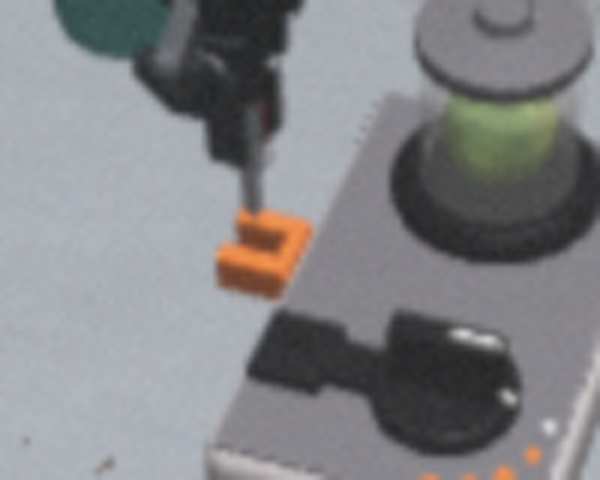

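The tip is at (232.2,175), as predicted, over the slot. I'll descend in stages.

```bash
python3 -m handwheel '[[[-0.0002,0,-0.008],[0,0,0]],[[0,0,-0.008],[0,0,0]],[[0,0,-0.008],[0,0,0]],[[0,0,0],[0,0,0]],[[0,0,0],[0,0,0]]]'
python3 - <<'E'
from h import *
d=grab("scene",3)
i=d["img"][140:220,190:290,::-1];cv2.imwrite("pics/scene3.png",cv2.resize(i,None,fx=6,fy=6,interpolation=cv2.INTER_CUBIC))
E
```

```text
clock: 8.05
tcp_pos: [0.5045, -0.1017, 0.0813]
orientation: [-0.0, 0.62, 0.784, -0.0]
contact_force: [0.4, -0.2, 0.7]
opening: 0.172
grasp_force: 39.0
```

View pics/scene3.png

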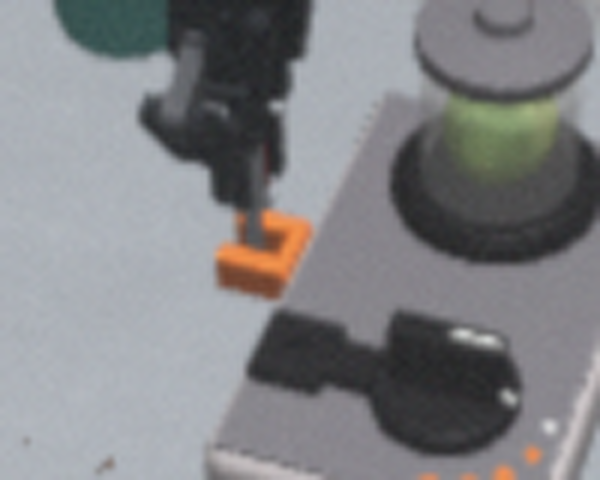

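The shank at (255,245) has entered the slot with no contact force. I'll continue down until the collar seats.

```bash
python3 -m handwheel '[[[0,0,-0.008],[0,0,0]],[[0,0,-0.008],[0,0,0]],[[0,0,-0.006],[0,0,0]],[[0,0,-0.0015],[0,0,0]],[[0,0,0],[0,0,0]],[[0,0,0],[0,0,0]]]'
```

```text
clock: 8.85
tcp_pos: [0.5046, -0.1017, 0.0579]
orientation: [0.0, 0.62, 0.784, 0.0]
contact_force: [0.3, 0.3, 0.3]
opening: 0.171
grasp_force: 39.0
```

```bash
python3 -m handwheel '[[[0,0,-0.0007],[0,0,0]],[[0,0,0],[0,0,0]],[[0,0,0],[0,0,0]]]'
python3 -m handwheel '[[[0,0,0],[0,0,0]],[[0,0,0],[0,0,0]],[[0,0,0],[0,0,0]],[[0,0,0],[0,0,0]],[[0,0,0],[0,0,0]],[[0,0,0],[0,0,0]]]' 0.7
python3 -m handwheel '[[[0,0,0.01],[0,0,0]],[[0,0,0.02],[0,0,0]],[[0,0,0.025],[0,0,0]],[[0,0,0.025],[0,0,0]],[[0,0,0],[0,0,0]],[[0,0,0],[0,0,0]],[[0,0,0],[0,0,0]]]'
python3 - <<'E'
from h import *
np.set_printoptions(precision=4,suppress=True)
d=grab("scene",4);t=grab("top",4)
i=np.hstack([d["img"][140:220,200:265,::-1],t["img"][150:230,195:260,::-1]]);cv2.imwrite("pics/park4.png",cv2.resize(i,None,fx=6,fy=6,interpolation=cv2.INTER_CUBIC))
for n,x in(("s",d),("t",t)):
  print(n,[(b[0],b[3]) for b in blobs(x,(0,150,60),(5,255,255),(205,140,270,230))],proj(x,np.array([.5043,-.1017,.075])))
E
```

```text
clock: 9.22
tcp_pos: [0.5047, -0.1017, 0.0574]
orientation: [0.0, 0.62, 0.784, 0.0]
contact_force: [0.1, 1.0, 4.5]
opening: 0.169
grasp_force: 39.5
clock: 9.98
tcp_pos: [0.5044, -0.1017, 0.0571]
orientation: [-0.0, 0.62, 0.784, -0.0]
contact_force: [0.2, -1.2, -1.0]
opening: 0.706
grasp_force: 0.0
clock: 10.85
tcp_pos: [0.5038, -0.1016, 0.1363]
orientation: [-0.001, 0.62, 0.784, -0.0]
contact_force: [-0.7, -0.5, -0.8]
opening: 0.701
grasp_force: 0.0
s [(array([231.5, 171. ]), np.int32(12))] [231.4838 172.034 ]
t [] [215.4389 179.7083]
```

View pics/park4.png

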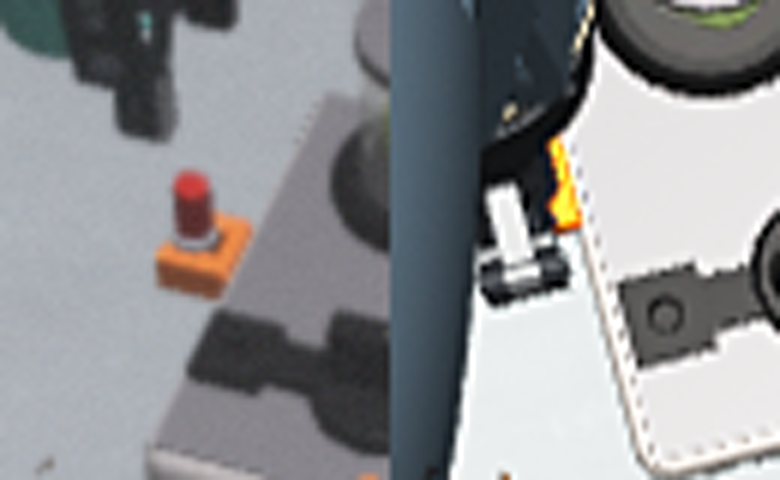

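The pin is parked: the head is at scene (231.5,171) against (231.5,172) predicted, upright, with the collar on the clip. Next is the dial.

```bash
python3 -m handwheel '[[[-0.0053,-0.0187,0],[0,0,0]],[[-0.0053,-0.0187,0],[0,0,0]],[[-0.0053,-0.0187,0],[0,0,0]],[[-0.0053,-0.0187,0],[0,0,0]],[[-0.0053,-0.0187,0],[0,0,0]],[[-0.0053,-0.0187,0],[0,0,0]],[[0,0,0],[0,0,0]],[[0,0,0],[0,0,0]]]'
python3 -m handwheel '[[[0,0,-0.02],[0,0,0]],[[0,0,-0.02],[0,0,0]],[[0,0,-0.02],[0,0,0]],[[0,0,-0.006],[0,0,0]],[[0,0,0],[0,0,0]],[[0,0,0],[0,0,0]],[[0,0,0],[0,0,0]]]'
```

```text
clock: 11.95
tcp_pos: [0.4725, -0.2138, 0.1369]
orientation: [-0.0, 0.62, 0.784, 0.0]
contact_force: [0.4, -0.3, -0.4]
opening: 0.697
grasp_force: 0.0
clock: 12.82
tcp_pos: [0.473, -0.214, 0.0717]
orientation: [0.001, 0.62, 0.784, 0.0]
contact_force: [-0.2, -0.1, 0.3]
opening: 0.697
grasp_force: 0.0
```

```bash
python3 -m handwheel '[[[0,0,-0.003],[0,0,0]],[[0,0,0],[0,0,0]],[[0,0,0],[0,0,0]],[[0,0,0],[0,0,0]],[[0,0,0],[0,0,0]],[[0,0,0],[0,0,0]],[[0,0,0],[0,0,0]],[[0,0,0],[0,0,0]]]' 0 60
python3 -m handwheel '[[[0,0,0],[0,0,-5]],[[0,0,0],[0,0,-5]],[[0,0,0],[0,0,-5]],[[0,0,0],[0,0,-5]],[[0,0,0],[0,0,0]],[[0,0,0],[0,0,0]]]'
```

```text
clock: 13.82
tcp_pos: [0.4725, -0.2139, 0.0682]
orientation: [-0.0, 0.62, 0.784, -0.0]
contact_force: [-2.8, 0.1, 6.4]
opening: 0.156
grasp_force: 59.2
clock: 14.58
tcp_pos: [0.4728, -0.2139, 0.0682]
orientation: [0.0, 0.746, 0.665, 0.0]
contact_force: [-0.9, 1.2, 4.6]
opening: 0.152
grasp_force: 59.3
```

```bash
python3 -m handwheel '[[[0,0,0],[0,0,-5]],[[0,0,0],[0,0,-5]],[[0,0,0],[0,0,-5]],[[0,0,0],[0,0,-5]],[[0,0,0],[0,0,-5]],[[0,0,0],[0,0,-5]],[[0,0,0],[0,0,-5]],[[0,0,0],[0,0,-4]],[[0,0,0],[0,0,0]],[[0,0,0],[0,0,0]]]'
python3 - <<'E'
from h import *
d=grab("scene",5);t=grab("top",5);print(ctrl.state()["orientation"],ctrl.state()["moment"])
i=np.hstack([d["img"][145:230,215:290,::-1],t["img"][150:235,230:305,::-1]]);cv2.imwrite("pics/dial5.png",cv2.resize(i,None,fx=5,fy=5,interpolation=cv2.INTER_CUBIC))
E
```

```text
clock: 15.82
tcp_pos: [0.4733, -0.2141, 0.0682]
orientation: [0.0, 0.926, 0.378, 0.0]
contact_force: [3.0, -0.6, 2.1]
opening: 0.151
grasp_force: 59.0
[3.45604911e-04 9.25875867e-01 3.77827444e-01 4.26356493e-04] [-0.22039572 -0.77200948  0.0921398 ]
```

View pics/dial5.png

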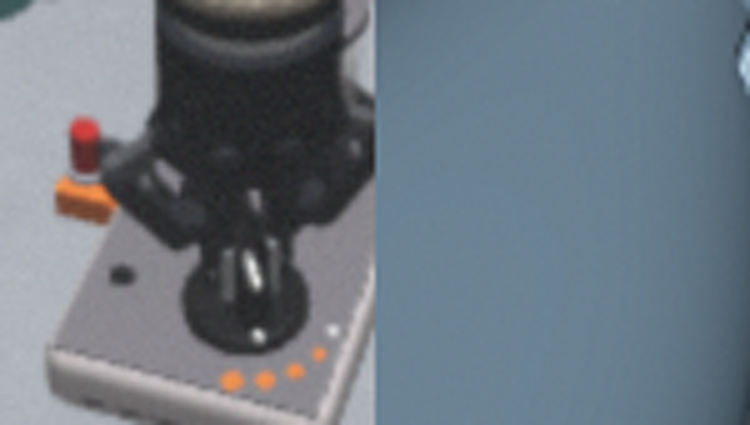

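The pin is still upright at crop (85,145), and the pointer mark at (258,336) aims towards the third orange dot at (265,380). I'll measure the angle.

```bash
python3 - <<'E'
from h import *
S=ld("scene",5);S0=ld("scene",0);psi=np.radians(13.3);Rb=np.array([[np.cos(psi),-np.sin(psi)],[np.sin(psi),np.cos(psi)]])
def ang(d,uv,z):
    b=1e3*Rb.T@(plane(d,uv,z)[:2]-[.4725,-.2140]);return b.round(1),round(float(np.arctan2(-b[0],-b[1])),3)
for n,d,roi in(("home",S0,(270,200,280,210)),("now",S,(262,207,271,216))):
    for b in blobs(d,(0,0,130),(180,80,255),roi,2): print(n,b[0],b[3],[ang(d,b[0],z) for z in(.058,.062)])
print([(b[0],b[3]) for b in blobs(S,(0,150,60),(5,255,255),(205,140,270,230))],ctrl.state()["clock"])
E
```

```text
home [278.15384615 204.65384615] 26 [(array([  8.8, -33. ]), -0.26), (array([  5.6, -33.8]), -0.165)]
home [274.33333333 205.66666667] 3 [(array([  3. , -25.5]), -0.117), (array([ -0.1, -26.3]), 0.004)]
now [266.5 211.5] 4 [(array([-19.2, -13.6]), 0.954), (array([-22.1, -14.5]), 0.991)]
[(array([231.5       , 171.28571429]), np.int32(14))] 15.925
```

The dial is at about 1.0 rad from the image and 1.03 from the wrist. I'll add a 1.2° trim, hold, then finish.

```bash
python3 -m handwheel '[[[0,0,0],[0,0,-1.2]],[[0,0,0],[0,0,0]],[[0,0,0],[0,0,0]],[[0,0,0],[0,0,0]],[[0,0,0],[0,0,0]],[[0,0,0],[0,0,0]],[[0,0,0],[0,0,0]],[[0,0,0],[0,0,0]]]' && python3 -c "
from cell import ctrl
s=ctrl.state();print(s['orientation'],s['grasp_force'])
print(ctrl.finish_job())"
```

```text
clock: 16.92
tcp_pos: [0.4733, -0.2141, 0.0682]
orientation: [0.0, 0.93, 0.367, 0.0]
contact_force: [5.0, -1.7, -0.0]
opening: 0.152
grasp_force: 58.8
[3.51409530e-04 9.30063830e-01 3.67397511e-01 4.65751808e-04] 58.84910702705383
the job is handed in; nothing more can be done
None
```

I parked the pin upright in the clip and let go of it, then handed the job in at about 17 s with the dial held at the third click (about 1.05 rad by the wrist angle); no verdict came back.

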